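# Lay out cleaned engine parts on their silhouette boards

## Task

The four cleaned engine parts - gear, piston, bearing cap and connecting rod - lie loose on the overhaul table among four plywood boards, each inlaid with the dark silhouette of one part. Set each part upright, as it stands now, squarely on its own silhouette: the cap lined up with its rectangle, the rod with its big eye on the big circle. Put them down rather than dropping them, and leave all four lying at rest.

Things in the scene. Friction and masses are not known exactly. Their poses are not given: they have to be found in the camera images.
- gear: Steel spur gear lying flat, hub up. Toothed disc 72 mm over the teeth and 14 mm thick; on it a plain round hub 34 mm in diameter that ends 36 mm above the underside (so 22 mm of hub to grip above the disc; the bore is only a dark spot on top). Origin: centre of the underside; z up along the axis. Yaw does not matter. About 0.35 kg.
- piston: Aluminium piston standing on its skirt, crown up: a cylinder 58 mm in diameter and 52 mm high, with three ring grooves in its top 21 mm and a dark pin 20 mm across showing on either side. Origin: centre of the underside; z up along the axis. Yaw does not matter. About 0.3 kg.
- bearing_cap: Dark cast bearing cap standing on two feet: a block 74 mm long (its x), 30 mm wide (y; grip it across this), 34 mm high, with a saddle 38 mm wide and 20 mm high cut through below the middle (the top 14 mm is solid all along) and two bright-ringed bolt holes on top, 26 mm either side of the middle. Origin: centre of the underside. A half turn makes no difference. 0.4 kg.
- conrod: Steel connecting rod lying flat, 122 mm long. Along its x: solid big eye, 44 mm across, centred at x = +40 mm; solid small eye, 28 mm, at x = -46 mm; both 18 mm thick, with dark centres; between them a shank 18 mm wide (y) and 16 mm thick, free to grip from x = -32 to +18 mm (best near -6 mm). Origin: on the underside, below the shank. 0.3 kg.
- conrod_big_eye (a point): Centre of the connecting rod's big eye, 40 mm from the rod's origin along the rod's x axis and 9 mm above its underside.
- gear_board: Fixed plywood board 100 x 84 mm, 6 mm thick, with the dark silhouette of the gear: a toothed disc 72 mm across with a 34 mm plywood-coloured ring and a dark dot in the middle. Origin: centre of the board's underside, on the table and under the silhouette's centre; the top, on which the part stands, is 6 mm above it.
- piston_board: Fixed plywood board 100 x 84 mm, 6 mm thick, with the dark silhouette of the piston: a plain full disc 58 mm in diameter. Origin: centre of the board's underside, under the silhouette's centre; the top is 6 mm above it.
- cap_board: Fixed plywood board 110 x 84 mm, 6 mm thick, with the dark silhouette of the bearing cap: a rectangle 74 x 30 mm, long along the board's x axis, with two plywood-coloured spots. Origin: centre of the board's underside, under the silhouette's centre; the top is 6 mm above it.
- conrod_board: Fixed plywood board 134 x 84 mm, 6 mm thick, with the rod's dark silhouette along the board's x: big eye (44 mm) centred at x = +40 mm, small eye (28 mm) at x = -46 mm. Origin: centre of the board's underside; the rod is right when its origin is over this origin and its x points along the board's x. The top is 6 mm above the origin.
Not all that is in view belongs to the job. What is shaped like the conrod_board but blue or purple is not meant.

How it is judged:
By the outcome, as a careful person would: the job done as asked, in the order asked, and still so for the second after the job is handed in, with the robot touching nothing.
It also fails if it takes over 118 s, if anything falls off the work surface, if the arm or the gripper's body presses on something with over 40 N, if the wrist force passes 120 N, or if a joint passes its speed limit or range.

## Robot

A 6-joint arm with a two-finger parallel gripper is mounted at the origin on the work surface. World frame = base frame: x ahead of the robot, y to its left, z up, the work surface at z = 0. Lengths are in mm, angles in degrees, forces in N, time in s.
With the tool pointing down it reaches from about 350 to 850 mm from the base axis. Payload 8.1 kg.
Tool frame: the origin (TCP) lies at the very end of the fingers, on their centre line; the grasp point (between the pads) lies r.tcp_to_grasp behind it (r.tcp_to_grasp is the distance from the TCP to the grasp point, in mm); z points along the fingers, y is the line along which they close (so a half turn about z gives the same grasp; the last joint's range is limited). The gripper opens to 85 mm and grips with 20 to 120 N. Pads are 22 mm wide; open, the fingers measure 114 mm over their backs; the gripper's body (76 mm by 85 mm) begins 54 mm behind the grasp point. The pads swing forward as they close: fully open they stand 13 mm farther back than shut.
Start: joints at [68.388, 7.471, 85.268, -0, 87.261, -4.893], TCP at [172.584, 574.648, 204.692] pointing down, gripper open.
Joint ranges: [-169.43, 169.43], [-51.17, 129.36], [1.28, 143.12], [-76.62, 256.62], [0, 156.53], [-152.29, 152.29]. Speed limits (degrees/s): [136.94, 136.94, 159.86, 180, 180, 180].

## Interface

Orientations are given as [roll, pitch, yaw] about the fixed x, y, z axes, in that order (R = Rz(yaw) Ry(pitch) Rx(roll)).
In Python, from bench import sense, viewer, order, r gives the robot as it stands.
- The arm moves only by the tool carry_out, never from a script. Its argument "increments" is one flat list of numbers, 7 for each row, row after row: the shift along the tool's x, y, z as a fraction of full scale, then the turn, a rotation vector about the tool's x, y, z as a fraction of full scale, then the opening, from -1 (shut) to 1 (fully open). A call has exactly 10 rows; each row is the pose to reach, as a shift and turn from the pose commanded when the call began, along the tool's axes at that moment, turning the shorter way round; what a row does not reach only later rows make up. Full scale, the value 1, is 400 mm for a shift and 2 pi rad for a turn. A row lasts 1/8 s, in which the tool goes at most 62.5 mm and 10.7 degrees, less where a joint would pass 70% of its speed; a pose out of reach is approached as far as the arm can. A call with a number of a shift or a turn outside -1 to 1 is refused whole. A call with a gripper value outside its range is refused whole. The fingers move at their own pace and stop on an object; "force" is the grip in N (left out, the last holds). Time passes only in rows, so rows that repeat a pose let the fingers close, or fill a call up. It gives the time, the measured TCP pose, the force, the opening and the grip force at its end, in the units of the state.
- sense(): the state, without advancing time (a new reading comes with each control period).
- viewer.snapshot(name): name is "scene" or "top"; returns the picture (420x560x3 uint8, red, green, blue); there is no depth.
- viewer.get_calibration(name): a dict with "fx", "fy", "cx", "cy" (pixels), "R" (3x3) and "t" (3): a world point X has camera coordinates R X + t. Camera axes: x right, y down, z forward; pixel columns grow to the right and rows downward; lengths in mm; the calibration is good to about 2 mm. A picture is of the moment at which its call begins. get_calibration takes no time and is no camera call.
- order.hand_in(): hands the job in; it is judged then, once.
The state is a dict: "time": time; "joint_pos": joint angles; "qd": joint speeds; "joint_efforts": joint torques, N m; "tool_pos": TCP position; "tcp_rot": TCP orientation; "ft_force": force on the tool from outside, world axes, zero at the start; "wrist_torque": the same for the moment, N m; "finger_gap": finger opening in mm; "grip_force": force on a finger pad.
Only numpy, scipy, OpenCV 4.12 (cv2) and the standard library are available. Lean on these libraries where they do the work, as an engineer would, in place of code of your own. Each camera call takes 0.05 s, during which the arm holds its last target. There are 200 camera calls.

## Working session

There is one attempt and no reset: what is moved stays moved. The work goes in short steps, Python scripts to look and compute and a tool call to move; the robot and the scene stay as the last step left them, time stands still between calls to the robot, and variables do not carry over. Pictures are saved under pics/ and viewed, at most 14 in all, crops included, and the job is handed in when it is done.

Besides the shell and the picture viewer there is one more tool, called after "Emit:" as name(argument=value, ...), one argument or row to a line, values as JSON. carry_out: Moves the arm, as the interface text tells. Its arguments: {"type":"object","properties":{"increments":{"type":"array"},"force":{"type":"number"}},"required":["increments"]}

```bash
mkdir -p pics
python3 - <<'E'
from bench import sense, viewer, order, r
import cv2
s=sense();print(s, r.tcp_to_grasp)
for n in("scene","top"):
    im=viewer.snapshot(n);cv2.imwrite(f"pics/{n}0.png",im[:,:,::-1]);print(n,viewer.get_calibration(n))
E
```

```text
{'time': 0.0, 'joint_pos': array([ 6.83890816e+01,  7.51511106e+00,  8.53307594e+01, -1.60026469e-03,
        8.72614052e+01, -4.89295420e+00]), 'qd': array([-0.00266754, -0.0454909 , -0.01693481, -0.00103537,  0.0050033 ,
       -0.14353823]), 'joint_efforts': array([ 5.38456407e-04, -5.69392884e+01, -5.00563216e+01, -6.60617434e-05,
        1.46046866e-02, -2.02289641e-05]), 'tool_pos': array([172.35897905, 574.07364033, 203.6302649 ]), 'tcp_rot': array([-1.79892979e+02, -7.55753722e-03,  1.63282107e+02]), 'ft_force': array([-0.85698119, -0.19552562,  0.60353135]), 'wrist_torque': array([-0.03175193, -0.04115135, -0.02790752]), 'grip_force': 0.0, 'finger_gap': 85.71771487756747} 18.700000000000003
scene {'fx': 480.06519542240966, 'fy': 480.06519542240966, 'cx': 280.7173118697903, 'cy': 203.18808584289087, 'R': array([[ 0.3897032 ,  0.92084196,  0.01347185],
       [ 0.6430133 , -0.26159472, -0.71979309],
       [-0.65929152,  0.28916825, -0.69405793]]), 't': array([-197.88021433, -223.47824517, 1604.52993353])}
top {'fx': 399.86801822034954, 'fy': 399.86801822034954, 'cx': 288.5988354528159, 'cy': 205.66741856948093, 'R': array([[ 0.00716696, -0.9999598 ,  0.0053888 ],
       [-0.99801617, -0.0074899 , -0.06251103],
       [ 0.06254888, -0.0049301 , -0.99802972]]), 't': array([ 36.92371348, 441.62912513, 844.55768343])}
```

View pics/scene0.png

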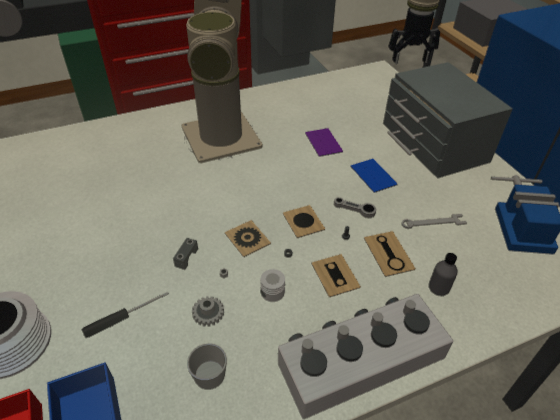

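View pics/top0.png

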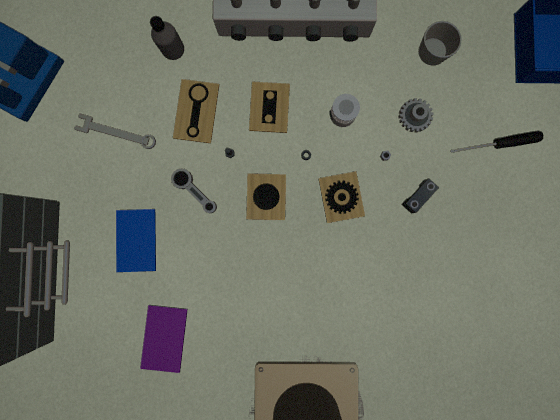

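The top view shows the boards at about (196,111) for the rod, (269,107) for the cap, (266,196) for the piston and (341,197) for the gear. The parts are the rod (181,178)-(210,207), piston (345,109), gear (416,114) and cap (421,195). The blue and purple boards are decoys. The scene view shows the same layout. I'll zoom in on both.

Run:
```python
import cv2
a=cv2.imread("pics/top0.png")[70:225,160:450];cv2.imwrite("pics/topc.png",cv2.resize(a,None,fx=2.75,fy=2.75,interpolation=cv2.INTER_CUBIC))
a=cv2.imread("pics/scene0.png")[185:335,165:425];cv2.imwrite("pics/scenec.png",cv2.resize(a,None,fx=3,fy=3,interpolation=cv2.INTER_CUBIC))
```

```text
(no output)
```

View pics/topc.png

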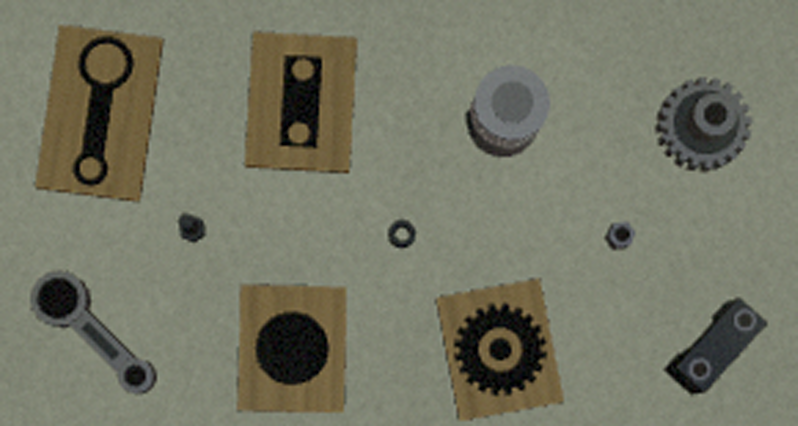

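View pics/scenec.png

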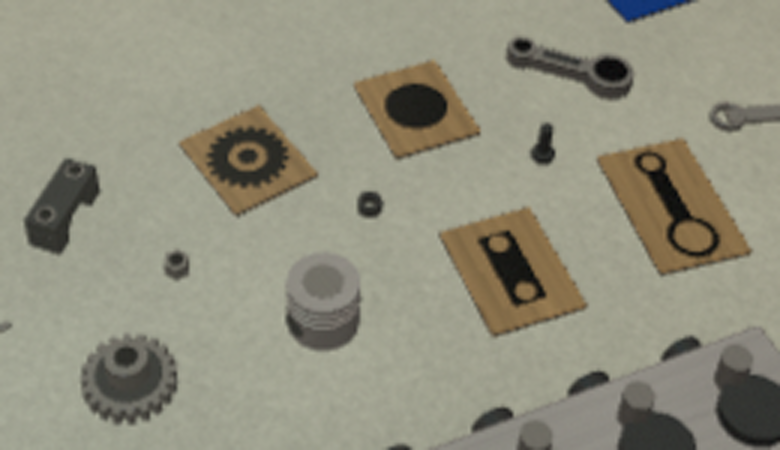

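Crops read. Now triangulating features, with pixel positions in crop coordinates as seen above.

```bash
cat > geo.py <<'E'
import numpy as np,cv2
from bench import viewer
C={n:viewer.get_calibration(n) for n in("top","scene")}
K={n:np.array([[c['fx'],0,c['cx']],[0,c['fy'],c['cy']],[0,0,1]]) for n,c in C.items()}
P={n:K[n]@np.c_[np.array(C[n]['R']),np.array(C[n]['t'])] for n in C}
def tri(a,b):
    X=cv2.triangulatePoints(P['top'],P['scene'],np.float64(a).reshape(2,1),np.float64(b).reshape(2,1)).ravel();X=X[:3]/X[3]
    e=[np.linalg.norm(proj(n,X)-p) for n,p in(("top",a),("scene",b))];return X,e
def proj(n,X): q=P[n]@np.r_[X,1];return q[:2]/q[2]
def plane(n,p,z):
    R,t=np.array(C[n]['R']),np.array(C[n]['t']);o=-R.T@t;d=R.T@np.linalg.inv(K[n])@np.r_[p,1];return o+d*(z-o[2])/d[2]
ft=lambda u,v:np.array([(u+.5)/2.75-.5+160,(v+.5)/2.75-.5+70])
fs=lambda u,v:np.array([(u+.5)/3-.5+165,(v+.5)/3-.5+185])
E
python3 - <<'E'
from geo import *
np.set_printoptions(precision=1,suppress=True)
L=dict(rbB=(105,62,693,237,6),rbS=(90,167,650,162,6),cbF=(303,69,526,291,6),cbN=(298,133,499,242,6),pb=(292,348,416,106,6),gb=(499,349,247,156,6),
rB=(59,296,611,71,18),rS=(136,375,522,47,18),pist=(511,101,323,281,52),gear=(716,114,126,356,36),capF=(745,320,45,214,34),capN=(700,369,76,170,34))
for k,(a,b,c,d,z) in L.items():
    X,e=tri(ft(a,b),fs(c,d));print(k,X,np.array(e),plane('top',ft(a,b),z)[:2],plane('scene',fs(c,d),z)[:2])
E
```

```text
rbB [689.8 240.    6.3] [0.8 0.5] [690.6 241.7] [689.5 238.9]
rbS [604.2 249.9   8.1] [0.7 0.4] [605.3 251.8] [602.6 250.1]
cbF [685.9  82.3   6.3] [0.4 0.3] [686.3  83.2] [685.5  81.9]
cbN [633.2  85.2   7.4] [0.7 0.4] [634.2  86.6] [632.   84.8]
pb [461.5  88.3   5.4] [0.7 0.4] [462.   89.6] [461.6  87. ]
gb [461.5 -75.9   5.8] [1.1 0.6] [462.4 -73.8] [460.9 -77.4]
rB [499.7 269.7  18.2] [0.5 0.3] [500.2 270.8] [499.5 268.9]
rS [438.6 208.8  16.9] [0.6 0.3] [439.  209.7] [439.4 207.2]
pist [646.2 -78.9  52. ] [1.1 0.7] [647.1 -76.8] [645.6 -80.3]
gear [ 643.  -238.9   35.6] [0.6 0.4] [ 643.4 -237.7] [ 642.8 -239.7]
capF [ 483.1 -260.2   33.7] [0.8 0.5] [ 483.7 -258.5] [ 482.5 -261.2]
capN [ 445.5 -224.3   33.9] [0.4 0.2] [ 445.8 -223.5] [ 445.2 -224.9]
```

```bash
cat >> geo.py <<'E'
L=dict(rbB=(105,62,693,237,6,11),rbS=(90,167,650,162,6,7),cbF=(303,69,526,291,6,5),cbN=(298,133,499,242,6,5),pb=(292,348,416,106,6,17),gb=(499,349,247,156,6,5),
rB=(59,296,611,71,18,9),rS=(136,375,522,47,18,6),pist=(511,101,323,281,52,11),gear=(716,114,126,356,36,6),capF=(745,320,45,214,34,4),capN=(700,369,76,170,34,4))
def refine(im,p,h,f=8):
    g=cv2.cvtColor(im,cv2.COLOR_BGR2GRAY) if im.ndim==3 else im
    x0,y0=int(p[0])-h,int(p[1])-h;w=g[y0:y0+2*h+2,x0:x0+2*h+2]
    w=cv2.resize(w,None,fx=f,fy=f,interpolation=cv2.INTER_CUBIC)
    t,m=cv2.threshold(w,0,1,cv2.THRESH_OTSU)
    q=((p-[x0,y0]+.5)*f-.5).astype(int)
    m=(m==m[q[1],q[0]]).astype(np.uint8);n,l,st,ce=cv2.connectedComponentsWithStats(m,connectivity=4)
    k=l[q[1],q[0]];return (ce[k]+.5)/f-.5+[x0,y0],st[k,4]/f/f,st[k,:4]/f
E
python3 - <<'E'
from geo import *
np.set_printoptions(precision=1,suppress=True)
it,is_=cv2.imread("pics/top0.png"),cv2.imread("pics/scene0.png")
for k,(a,b,c,d,z,h) in L.items():
    A,na,sa=refine(it,ft(a,b),h);B,nb,sb=refine(is_,fs(c,d),h);X,e=tri(A,B)
    print(k,A-ft(a,b),B-fs(c,d),"area %.0f %.0f"%(na,nb),sa,X,np.array(e),plane('top',A,z)[:2],plane('scene',B,z)[:2])
E
```

```text
rbB [0.2 0.3] [-0.1 -0.3] area 164 96 [ 5.2  4.9 14.8 14.5] [689.1 239.9   6.7] [0.7 0.4] [689.9 241.4] [688.6 239.2]
rbS [-0.1  0.3] [0.1 0.2] area 48 22 [4.  4.2 7.9 7.9] [603.8 250.5   6.7] [0.6 0.4] [604.6 252. ] [603.2 249.8]
cbF [-0.2  0. ] [-0.3 -0.1] area 48 32 [2.1 2.1 8.  8.1] [685.6  82.2   6.3] [0.7 0.4] [686.2  83.5] [685.1  81.3]
cbN [ 0.2 -0.2] [ 0.2 -2.1] area 47 71 [1.8 1.5 7.9 7.8] [631.9  85.2  14.3] [0.3 0.2] [634.6  86.3] [626.1  88.5]
pb [-0.1 -0. ] [-0.1 -0.1] area 548 257 [ 5.   4.4 26.5 26.5] [461.4  88.3   5.7] [0.8 0.4] [462.   89.8] [461.2  87. ]
gb [ 0.3 -0. ] [ 0.1 -0.1] area 51 24 [1.9 2.  8.1 8.1] [461.7 -76.1   6.3] [0.8 0.5] [462.5 -74.4] [460.9 -77.1]
rB [-0.6  0.7] [-0.9  2.2] area 174 172 [ 1.4  3.1 15.2 14.9] [498.6 271.2   8.4] [1.7 0.9] [498.7 272. ] [506.2 262.2]
rS [-0.5  0.1] [0.8 2.5] area 51 103 [2.1 2.5 8.  8.2] [439.  212.1   6.2] [0.5 0.3] [438.7 210.7] [449.3 204.5]
pist [0.4 0.3] [-0.1  0.1] area 184 127 [ 4.6  4.6 15.4 15.5] [645.9 -79.3  51.4] [0.9 0.5] [646.4 -77.5] [645.8 -80.6]
gear [-0.3 -0.1] [-0.2  0.1] area 57 45 [2.  2.2 8.5 8.5] [ 643.1 -238.9   35.4] [0.9 0.6] [ 643.7 -237.1] [ 642.8 -240.1]
capF [-0.2 -0.1] [0.  0.9] area 21 74 [2.2 1.9 5.2 5. ] [ 483.6 -260.6   31.2] [0.7 0.5] [ 483.9 -258.2] [ 485.3 -261.8]
capN [-0.1  0. ] [0.3 1.2] area 19 79 [2.1 2.9 5.  5.1] [ 445.9 -224.7   30.2] [0.1 0.1] [ 445.8 -223.2] [ 449.3 -225.3]
```

Triangulated heights match the text: boards about 6 mm, rod 18, piston 52, gear 36, cap 34. Feature spacings also match, at about 86 mm for the rod and 52 mm for the cap. Next is a small planner.

```bash
cat > plan.py <<'E'
import sys,numpy as np
from bench import sense
from scipy.spatial.transform import Rotation as Ro
def go(x,y,z,yaw):
    s=sense();R=Ro.from_euler('xyz',s['tcp_rot'],degrees=True);T=Ro.from_euler('xyz',[180,0,yaw],degrees=True)
    d=R.inv().apply(np.array([x,y,z])-s['tool_pos'])/400;w=(R.inv()*T).as_rotvec()/(2*np.pi)
    print(np.round(d,4),np.round(w,4),'t',s['time'],'p',np.round(s['tool_pos'],1),np.round(s['tcp_rot'],1),'F',np.round(s['ft_force'],1),'gap %.1f grip %.0f'%(s['finger_gap'],s['grip_force']))
if __name__=="__main__": go(*map(float,sys.argv[1:5]))
E
python3 plan.py 400 220 180 90
```

```text
[-0.7997 -0.6841  0.0604] [-3.000e-04  2.000e-04  2.036e-01] t 0.1 p [172.4 574.1 203.7] [-179.9   -0.   163.3] F [-0.4  0.2  0.3] gap 85.2 grip 0
```

Emit:
carry_out(
  increments=[-0.8,-0.684,0.06,0,0,0.2036,1,-0.8,-0.684,0.06,0,0,0.2036,1,-0.8,-0.684,0.06,0,0,0.2036,1,-0.8,-0.684,0.06,0,0,0.2036,1,-0.8,-0.684,0.06,0,0,0.2036,1,-0.8,-0.684,0.06,0,0,0.2036,1,-0.8,-0.684,0.06,0,0,0.2036,1,-0.8,-0.684,0.06,0,0,0.2036,1,-0.8,-0.684,0.06,0,0,0.2036,1,-0.8,-0.684,0.06,0,0,0.2036,1],
)

```text
time: 1.35
tool_pos: [399.7, 221.6, 180.6]
tcp_rot: [-180.0, -0.0, 90.1]
ft_force: [-0.2, 0.6, -0.1]
finger_gap: 85.2
grip_force: 0.0
```

```bash
python3 plan.py 643 -160 120 90
```

```text
[-0.9555  0.606   0.1511] [-0.0001 -0.      0.0004] t 1.35 p [399.7 221.6 180.6] [-180.    -0.    90.1] F [-0.2  0.6 -0.1] gap 85.2 grip 0
```

Emit:
carry_out(
  increments=[-0.99,0.606,0.15,0,0,0,0.4,-0.99,0.606,0.15,0,0,0,0.4,-0.99,0.606,0.15,0,0,0,0.4,-0.99,0.606,0.15,0,0,0,0.4,-0.99,0.606,0.15,0,0,0,0.4,-0.99,0.606,0.15,0,0,0,0.4,-0.99,0.606,0.15,0,0,0,0.4,-0.99,0.606,0.15,0,0,0,0.4,-0.99,0.606,0.15,0,0,0,0.4,-0.99,0.606,0.15,0,0,0,0.4],
)

```text
time: 2.6
tool_pos: [642.6, -173.6, 120.5]
tcp_rot: [-180.0, -0.0, 90.1]
ft_force: [0.4, -0.3, -0.4]
finger_gap: 60.2
grip_force: 0.0
```

```bash
python3 plan.py 643 -238.8 60 90
```

```text
[-0.163   0.0008  0.151 ] [-0.0001 -0.0001  0.0003] t 2.6 p [ 642.6 -173.6  120.5] [-180.    -0.    90.1] F [ 0.4 -0.3 -0.4] gap 60.2 grip 0
```

Emit:
carry_out(
  increments=[-0.163,0.001,0,0,0,0,0.4,-0.163,0.001,0.05,0,0,0,0.4,-0.163,0.001,0.15,0,0,0,0.4,-0.163,0.001,0.15,0,0,0,0.4,-0.163,0.001,0.15,0,0,0,0.4,-0.163,0.001,0.2,0,0,0,0.4,-0.163,0.001,0.22,0,0,0,0.4,-0.163,0.001,0.22,0,0,0,0.4,-0.163,0.001,0.22,0,0,0,0.4,-0.163,0.001,0.22,0,0,0,0.4],
)

```text
time: 3.85
tool_pos: [643.5, -241.0, 33.3]
tcp_rot: [179.9, 0.0, 90.0]
ft_force: [-0.2, 0.6, 0.5]
finger_gap: 59.8
grip_force: 0.0
```

```bash
python3 plan.py 643 -238.8 17.5 90
python3 - <<'E'
from bench import viewer
import cv2
for n in("scene","top"): cv2.imwrite(f"pics/{n}1.png",viewer.snapshot(n)[:,:,::-1])
a=cv2.imread("pics/scene1.png")[230:350,150:310];a=cv2.resize(a,None,fx=2.5,fy=2.5)
b=cv2.imread("pics/top1.png")[60:180,340:500];b=cv2.resize(b,None,fx=2.5,fy=2.5)
cv2.imwrite("pics/c1.png",cv2.hconcat([a,b]))
E
```

```text
[ 0.0055 -0.0012  0.0396] [ 0.0001  0.0001 -0.0001] t 3.85 p [ 643.5 -241.    33.3] [179.9   0.   90. ] F [-0.2  0.6  0.5] gap 59.8 grip 0
```

View pics/c1.png

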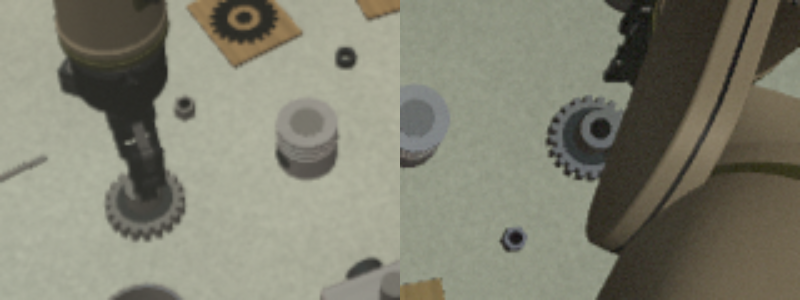

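Fingers straddle the hub: gear hub at crop (600,130) in the top view, fingers centred over it in the scene view. Descend and close.

Emit:
carry_out(
  increments=[0.005,-0.001,0.02,0,0,0,0.4,0.005,-0.001,0.04,0,0,0,0.4,0.005,-0.001,0.04,0,0,0,0.4,0.005,-0.001,0.04,0,0,0,-0.4,0.005,-0.001,0.04,0,0,0,-0.4,0.005,-0.001,0.04,0,0,0,-0.4,0.005,-0.001,0.04,0,0,0,-0.4,0.005,-0.001,0.04,0,0,0,-0.4,0.005,-0.001,0.04,0,0,0,-0.4,0.005,-0.001,0.04,0,0,0,-0.4],
  force=50,
)

```text
time: 5.2
tool_pos: [642.6, -238.7, 16.7]
tcp_rot: [-180.0, 0.0, 90.0]
ft_force: [1.2, -0.3, 0.8]
finger_gap: 25.9
grip_force: 0.0
```

```bash
python3 plan.py 643 -238.8 80 90
```

```text
[-0.0002  0.001  -0.1583] [-0.  0. -0.] t 5.2 p [ 642.6 -238.7   16.7] [-180.    0.   90.] F [ 1.2 -0.3  0.8] gap 25.9 grip 0
```

Run:
```python
from bench import viewer
import cv2
for n in("scene","top"): cv2.imwrite(f"pics/{n}2.png",viewer.snapshot(n)[:,:,::-1])
a=cv2.imread("pics/scene2.png")[240:340,150:260];a=cv2.resize(a,None,fx=3.6,fy=3.6)
b=cv2.imread("pics/top2.png")[60:160,360:470];b=cv2.resize(b,None,fx=3.6,fy=3.6)
cv2.imwrite("pics/c2.png",cv2.hconcat([a,b]))
```

```text
(no output)
```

View pics/c2.png

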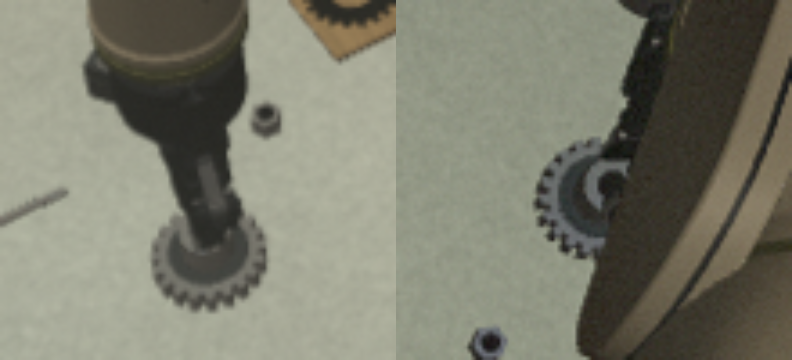

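The fingers look in contact with the hub, but the gap reads 25.9 with zero grip. I'll command further closing and see whether it stalls.

Emit:
carry_out(
  increments=[0,0,0,0,0,0,-0.6,0,0,0,0,0,0,-0.6,0,0,0,0,0,0,-0.6,0,0,0,0,0,0,-0.6,0,0,0,0,0,0,-0.6,0,0,0,0,0,0,-0.6,0,0,0,0,0,0,-0.6,0,0,0,0,0,0,-0.6,0,0,0,0,0,0,-0.6,0,0,0,0,0,0,-0.6],
)

```text
time: 6.55
tool_pos: [642.6, -238.7, 16.7]
tcp_rot: [180.0, 0.0, 90.0]
ft_force: [-0.5, -0.6, 0.2]
finger_gap: 17.0
grip_force: 0.0
```

```bash
python3 plan.py 643 -238.8 80 90
python3 - <<'E'
from bench import viewer
import cv2
for n in("scene","top"): cv2.imwrite(f"pics/{n}3.png",viewer.snapshot(n)[:,:,::-1])
a=cv2.imread("pics/scene3.png")[240:340,150:260];a=cv2.resize(a,None,fx=3.6,fy=3.6)
b=cv2.imread("pics/top3.png")[60:160,360:470];b=cv2.resize(b,None,fx=3.6,fy=3.6)
cv2.imwrite("pics/c3.png",cv2.hconcat([a,b]))
E
```

```text
[-0.0003  0.0009 -0.1583] [ 0.  0. -0.] t 6.55 p [ 642.6 -238.7   16.7] [180.   0.  90.] F [-0.5 -0.6  0.2] gap 17.0 grip 0
```

View pics/c3.png

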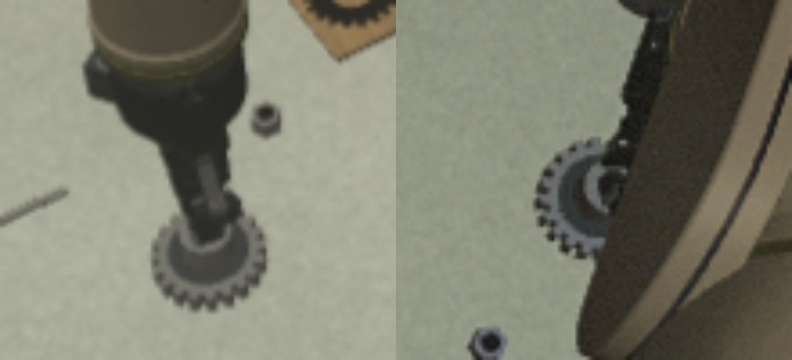

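The fingers have closed above the hub: in the scene view the tips at crop (208,235) stand over the bore. So the tips are really higher than the pose reads. Triangulating the near fingertip.

Run:
```python
from geo import *
np.set_printoptions(precision=1,suppress=True)
a=np.array([360+(615-396)/3.6,60+160/3.6]);b=np.array([150+208/3.6,240+236/3.6])
print(tri(a,b))
for z in(17,30,37,45): 
  X=np.array([651,-238.7,z]);t,s=proj('top',X),proj('scene',X);print(z,t,s,(t-[360,60])*3.6+[396,0],(s-[150,240])*3.6)
from bench import sense;s=sense();print(s['joint_pos'],s['joint_efforts'],s['ft_force'])
d=cv2.absdiff(cv2.imread('pics/scene2.png'),cv2.imread('pics/scene3.png')).max(2);ys,xs=np.where(d>25);print(np.c_[xs,ys][-12:],len(xs))
```

```text
(array([ 654.9, -238.8,   43. ]), [np.float64(0.8205741616412072), np.float64(0.5441981813172228)])
17 [417.5 110.3] [208.9 310.8] [603.1 181.1] [212.  254.9]
30 [419.5 108.5] [208.4 307.5] [610.3 174.5] [210.1 243.2]
37 [420.6 107.5] [208.1 305.8] [614.2 170.9] [209.1 236.8]
45 [421.9 106.3] [207.8 303.7] [618.8 166.7] [207.9 229.5]
[-24.7  28.8  79.6   0.   71.6 -24.6] [ -0.  -71.4 -46.1  -0.    0.    0. ] [-1.4 -0.6 -0.4]
[[211 307]
 [212 307]
 [206 308]
 [207 308]
 [208 308]
 [209 308]
 [210 308]
 [211 308]
 [205 309]
 [206 309]
 [207 309]
 [208 309]] 38
```

Run:
```python
from geo import *
np.set_printoptions(precision=1,suppress=True)
for z in(204,217,230,245): print(z,proj('scene',np.array([172.4,574.1,z])))
y=np.radians(163.3);ty=np.array([np.sin(y),-np.cos(y)])
for s in(-50,50):print(proj('scene',np.r_[np.array([172.4,574.1])+s*ty,204]),proj('scene',np.r_[np.array([172.4,574.1])+s*ty,217]))
a=cv2.resize(cv2.imread('pics/scene0.png')[0:90,360:470],None,fx=3.6,fy=3.6,interpolation=cv2.INTER_CUBIC)
b=cv2.resize(cv2.imread('pics/scene3.png')[265:325,170:245],None,fx=5.2,fy=5.2,interpolation=cv2.INTER_CUBIC)
a=a[:312,:396];b=b[:312,:390];cv2.imwrite('pics/c4.png',cv2.convertScaleAbs(cv2.hconcat([a,b]),alpha=1.8,beta=20))
```

```text
204 [407.7  73.4]
217 [408.5  69.6]
230 [409.3  65.8]
245 [410.3  61.4]
[392.2  74.1] [393.   70.3]
[423.   72.7] [423.9  69. ]
```

View pics/c4.png

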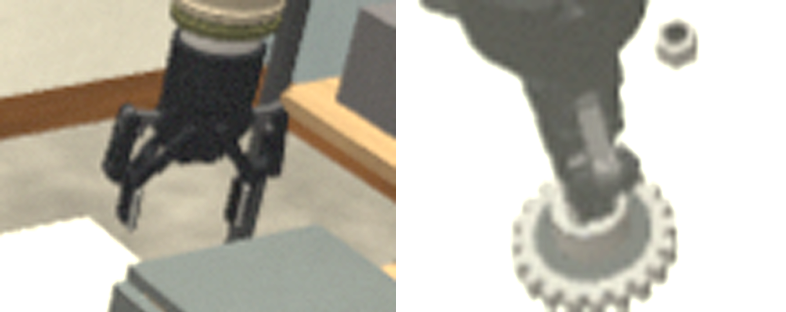

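Contrast-stretched view. At the start the tips sit near row 63–66, where the reported TCP would project to row 73. On the gear the tips rest just above the hub. So the real fingertips are about 20+ mm behind the reported TCP. Since the tips are now above 36 mm, lowering by 18 mm is safely above the disc (14 mm).

Emit:
carry_out(
  increments=[0,0,0,0,0,0,0.4,0,0,0,0,0,0,0.4,0,0,0,0,0,0,0.4,0,0,0,0,0,0,0.4,0,0,0.02,0,0,0,0.4,0,0,0.035,0,0,0,0.4,0,0,0.045,0,0,0,0.4,0,0,0.045,0,0,0,0.4,0,0,0.045,0,0,0,0.4,0,0,0.045,0,0,0,0.4],
)

```text
time: 7.9
tool_pos: [642.9, -238.9, -0.9]
tcp_rot: [180.0, 0.0, 90.0]
ft_force: [0.6, 0.1, -0.2]
finger_gap: 59.7
grip_force: 0.0
```

Emit:
carry_out(
  increments=[0,0,0,0,0,0,-0.4,0,0,0,0,0,0,-0.4,0,0,0,0,0,0,-0.4,0,0,0,0,0,0,-0.4,0,0,0,0,0,0,-0.4,0,0,0,0,0,0,-0.4,0,0,0,0,0,0,-0.4,0,0,0,0,0,0,-0.4,0,0,0,0,0,0,-0.4,0,0,0,0,0,0,-0.4],
)

```text
time: 9.15
tool_pos: [643.1, -238.9, -0.7]
tcp_rot: [180.0, 0.0, 90.0]
ft_force: [-0.6, -0.5, 5.6]
finger_gap: 31.5
grip_force: 50.0
```

```bash
python3 plan.py 643 -238.8 60 90
python3 - <<'E'
from bench import viewer
import cv2
cv2.imwrite("pics/scene4.png",viewer.snapshot("scene")[:,:,::-1])
b=cv2.resize(cv2.imread('pics/scene4.png')[255:325,165:250],None,fx=5.2,fy=5.2,interpolation=cv2.INTER_CUBIC)
cv2.imwrite('pics/c5.png',cv2.convertScaleAbs(b,alpha=1.8,beta=20))
E
```

```text
[ 1.000e-04 -0.000e+00 -1.518e-01] [ 0.0001  0.0001 -0.    ] t 9.15 p [ 643.1 -238.9   -0.7] [180.   0.  90.] F [-0.6 -0.5  5.6] gap 31.5 grip 50
```

View pics/c5.png

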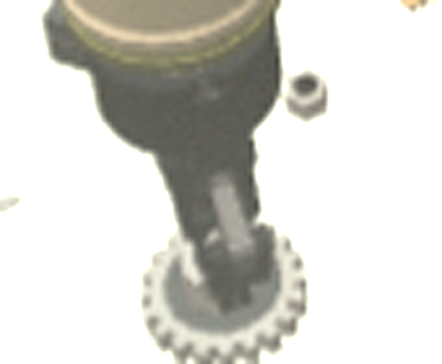

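The gear is gripped (50 N). Lift and carry to its board.

Emit:
carry_out(
  increments=[0,0,-0.05,0,0,0,-0.4,0,0,-0.12,0,0,0,-0.4,0.1,-0.11,-0.15,0,0,0,-0.4,0.407,-0.4535,-0.15,0,0,0,-0.4,0.407,-0.4535,-0.15,0,0,0,-0.4,0.407,-0.4535,-0.15,0,0,0,-0.4,0.407,-0.4535,-0.15,0,0,0,-0.4,0.407,-0.4535,-0.15,0,0,0,-0.4,0.407,-0.4535,-0.15,0,0,0,-0.4,0.407,-0.4535,-0.15,0,0,0,-0.4],
)

```text
time: 10.45
tool_pos: [462.1, -76.5, 59.1]
tcp_rot: [180.0, 0.0, 89.9]
ft_force: [0.0, 0.2, -3.1]
finger_gap: 31.3
grip_force: 50.5
```

```bash
python3 plan.py 461.7 -76.1 6 90
```

```text
[ 0.0011 -0.0012  0.1327] [ 0.0001  0.     -0.0002] t 10.45 p [462.1 -76.5  59.1] [180.    0.   89.9] F [ 0.   0.2 -3.1] gap 31.3 grip 50
```

Emit:
carry_out(
  increments=[0.001,-0.001,0.05,0,0,0,-0.4,0.001,-0.001,0.09,0,0,0,-0.4,0.001,-0.001,0.11,0,0,0,-0.4,0.001,-0.001,0.118,0,0,0,-0.4,0.001,-0.001,0.123,0,0,0,-0.4,0.001,-0.001,0.127,0,0,0,-0.4,0.001,-0.001,0.13,0,0,0,-0.4,0.001,-0.001,0.132,0,0,0,-0.4,0.001,-0.001,0.132,0,0,0,-0.4,0.001,-0.001,0.132,0,0,0,-0.4],
)

```text
time: 11.7
tool_pos: [460.9, -75.5, 6.0]
tcp_rot: [180.0, 0.0, 90.0]
ft_force: [-0.0, -0.6, -2.8]
finger_gap: 31.4
grip_force: 50.6
```

```bash
python3 plan.py 461.7 -76.1 6 90
```

```text
[-0.0016  0.002  -0.0001] [ 0.  0. -0.] t 11.7 p [460.9 -75.5   6. ] [180.   0.  90.] F [-0.  -0.6 -2.8] gap 31.4 grip 51
```

Still hanging just above. Correct xy, lower the last millimetre, then open and rise.

Emit:
carry_out(
  increments=[-0.0016,0.002,0,0,0,0,-0.4,-0.0016,0.002,0.001,0,0,0,-0.4,-0.0016,0.002,0.002,0,0,0,-0.4,-0.0016,0.002,0.003,0,0,0,-0.4,-0.0016,0.002,0.003,0,0,0,-0.4,-0.0016,0.002,0.003,0,0,0,-0.1,-0.0016,0.002,0.003,0,0,0,0,-0.0016,0.002,0.003,0,0,0,0.3,-0.0016,0.002,0.003,0,0,0,0.3,-0.0016,0.002,0.003,0,0,0,0.3],
)

```text
time: 12.95
tool_pos: [461.6, -76.1, 4.6]
tcp_rot: [-180.0, -0.0, 90.0]
ft_force: [0.5, 0.3, -0.9]
finger_gap: 55.3
grip_force: 0.0
```

Emit:
carry_out(
  increments=[0,0,-0.05,0,0,0,0.3,0,0,-0.12,0,0,0,0.5,0,0,-0.2,0,0,0,1,0,0.2,-0.25,0,0,0,1,0,0.463,-0.25,0,0,0,1,0,0.463,-0.25,0,0,0,1,0,0.463,-0.25,0,0,0,1,0,0.463,-0.25,0,0,0,1,0,0.463,-0.25,0,0,0,1,0,0.463,-0.25,0,0,0,1],
)

```text
time: 14.2
tool_pos: [646.4, -76.3, 106.0]
tcp_rot: [179.9, 0.0, 90.0]
ft_force: [0.1, 0.1, 0.8]
finger_gap: 85.5
grip_force: 0.0
```

```bash
python3 plan.py 645.8 -79.1 60 90
python3 - <<'E'
from bench import viewer
import cv2
for n in("scene","top"): cv2.imwrite(f"pics/{n}5.png",viewer.snapshot(n)[:,:,::-1])
a=cv2.imread("pics/scene5.png")[200:300,190:300];a=cv2.resize(a,None,fx=3.6,fy=3.6)
b=cv2.imread("pics/top5.png")[140:240,290:400];b=cv2.resize(b,None,fx=3.6,fy=3.6)
cv2.imwrite("pics/c6.png",cv2.convertScaleAbs(cv2.hconcat([a,b]),alpha=1.5))
E
```

```text
[-0.007  -0.0018  0.1149] [ 0.0002  0.0001 -0.0001] t 14.2 p [646.4 -76.3 106. ] [179.9   0.   90. ] F [0.1 0.1 0.8] gap 85.5 grip 0
```

View pics/c6.png

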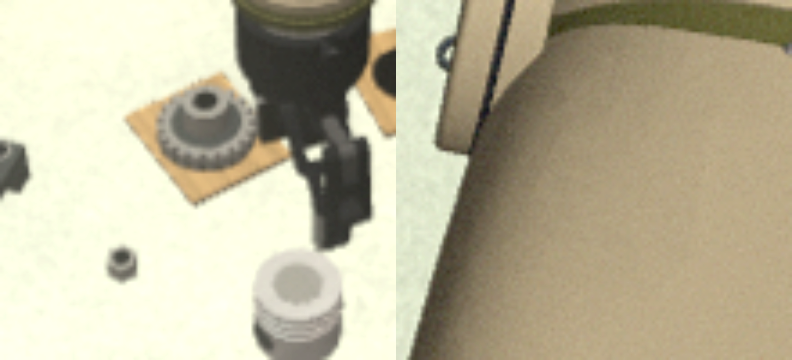

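The gear stands on its board, hub up, with its rim inside the wood at crop (207,125). The piston is below the gripper. Descend over the piston and close.

Emit:
carry_out(
  increments=[-0.007,-0.0015,0,0,0,0,1,-0.007,-0.0015,0.05,0,0,0,1,-0.007,-0.0015,0.11,0,0,0,1,-0.007,-0.0015,0.16,0,0,0,1,-0.007,-0.0015,0.21,0,0,0,1,-0.007,-0.0015,0.25,0,0,0,1,-0.007,-0.0015,0.27,0,0,0,1,-0.007,-0.0015,0.27,0,0,0,1,-0.007,-0.0015,0.27,0,0,0,1,-0.007,-0.0015,0.27,0,0,0,1],
)

```text
time: 15.55
tool_pos: [647.1, -79.1, -2.2]
tcp_rot: [179.9, 0.0, 90.0]
ft_force: [-0.4, 1.4, 0.4]
finger_gap: 85.5
grip_force: 0.0
```

```bash
python3 plan.py 645.8 -79.1 -2 90
```

```text
[-0.     -0.0032 -0.0006] [ 0.0003  0.0001 -0.    ] t 15.55 p [647.1 -79.1  -2.2] [179.9   0.   90. ] F [-0.4  1.4  0.4] gap 85.5 grip 0
```

Emit:
carry_out(
  increments=[0,-0.003,0,0,0,0,1,0,-0.003,0,0,0,0,0.1,0,-0.003,0,0,0,0,0.1,0,-0.003,0,0,0,0,0.1,0,-0.003,0,0,0,0,0.1,0,-0.003,0,0,0,0,0.1,0,-0.003,0,0,0,0,0.1,0,-0.003,0,0,0,0,0.1,0,-0.003,0,0,0,0,0.1,0,-0.003,0,0,0,0,0.1],
  force=50,
)

```text
time: 16.8
tool_pos: [645.5, -79.0, -2.7]
tcp_rot: [180.0, 0.0, 90.0]
ft_force: [-0.4, 0.7, 5.8]
finger_gap: 56.2
grip_force: 54.3
```

```bash
python3 plan.py 461.4 88.3 70 90
```

```text
[ 0.4182 -0.4602 -0.1822] [ 0.0001  0.     -0.    ] t 16.8 p [645.5 -79.   -2.7] [180.   0.  90.] F [-0.4  0.7  5.8] gap 56.2 grip 54
```

Emit:
carry_out(
  increments=[0,0,-0.05,0,0,0,0.1,0,0,-0.12,0,0,0,0.1,0.1,-0.11,-0.16,0,0,0,0.1,0.418,-0.46,-0.16,0,0,0,0.1,0.418,-0.46,-0.16,0,0,0,0.1,0.418,-0.46,-0.16,0,0,0,0.1,0.418,-0.46,-0.16,0,0,0,0.1,0.418,-0.46,-0.16,0,0,0,0.1,0.418,-0.46,-0.16,0,0,0,0.1,0.418,-0.46,-0.16,0,0,0,0.1],
)

```text
time: 18.05
tool_pos: [461.9, 87.6, 60.9]
tcp_rot: [180.0, 0.0, 89.9]
ft_force: [0.3, 0.3, -3.1]
finger_gap: 56.0
grip_force: 54.9
```

```bash
python3 plan.py 461.4 88.3 4 90
```

```text
[ 0.0018 -0.0014  0.1423] [ 0.      0.     -0.0003] t 18.05 p [461.9  87.6  60.9] [180.    0.   89.9] F [ 0.3  0.3 -3.1] gap 56.0 grip 55
```

Emit:
carry_out(
  increments=[0.001,0,0.05,0,0,0,0.1,0.001,0,0.09,0,0,0,0.1,0.001,0,0.12,0,0,0,0.1,0.001,0,0.13,0,0,0,0.1,0.001,0,0.135,0,0,0,0.1,0.001,0,0.138,0,0,0,0.1,0.001,0,0.14,0,0,0,0.1,0.001,0,0.141,0,0,0,0.1,0.001,0,0.141,0,0,0,0.1,0.001,0,0.141,0,0,0,0.1],
)

```text
time: 19.3
tool_pos: [461.2, 88.7, 4.4]
tcp_rot: [180.0, 0.0, 90.0]
ft_force: [0.2, -1.3, -3.9]
finger_gap: 55.8
grip_force: 55.1
```

```bash
python3 plan.py 461.4 88.3 3.2 90
```

```text
[-0.001   0.0006  0.0029] [ 0.  0. -0.] t 19.3 p [461.2  88.7   4.4] [180.   0.  90.] F [ 0.2 -1.3 -3.9] gap 55.8 grip 55
```

Emit:
carry_out(
  increments=[-0.001,0.0006,0.001,0,0,0,0.1,-0.001,0.0006,0.002,0,0,0,0.1,-0.001,0.0006,0.003,0,0,0,0.1,-0.001,0.0006,0.004,0,0,0,0.1,-0.001,0.0006,0.004,0,0,0,0.1,-0.001,0.0006,0.004,0,0,0,0.4,-0.001,0.0006,0.004,0,0,0,0.6,-0.001,0.0006,0.004,0,0,0,0.9,-0.001,0.0006,0.004,0,0,0,0.9,-0.001,0.0006,0.004,0,0,0,0.9],
)

```text
time: 20.55
tool_pos: [461.4, 88.3, 2.7]
tcp_rot: [-180.0, 0.0, 90.0]
ft_force: [0.7, 0.5, 0.2]
finger_gap: 81.4
grip_force: 0.0
```

Emit:
carry_out(
  increments=[0,0,-0.05,0,0,0,0.9,0,0,-0.12,0,0,0,0.9,0,0,-0.25,0,0,0,0.7,-0.826,0.006,-0.25,0,0,-0.1317,0.5,-0.826,0.006,-0.25,0,0,-0.1317,0.5,-0.826,0.006,-0.25,0,0,-0.1317,0.5,-0.826,0.006,-0.25,0,0,-0.1317,0.5,-0.826,0.006,-0.25,0,0,-0.1317,0.5,-0.826,0.006,-0.25,0,0,-0.1317,0.5,-0.826,0.006,-0.25,0,0,-0.1317,0.5],
)

```text
time: 21.8
tool_pos: [463.2, -246.0, 102.8]
tcp_rot: [-180.0, 0.1, 137.1]
ft_force: [0.1, -0.2, -0.3]
finger_gap: 63.9
grip_force: 0.0
```

```bash
python3 plan.py 464.1 -242.2 0 137.4
python3 - <<'E'
from bench import viewer
from geo import *
np.set_printoptions(precision=1,suppress=True)
im={}
for n in("scene","top"): im[n]=viewer.snapshot(n)[:,:,::-1].copy();cv2.imwrite(f"pics/{n}6.png",im[n])
# expected: piston crown z58 at (461.4,88.3), gear bore z42 at (461.7,-76)
for k,X,h in(("pist",[461.4,88.3,58],11),("gear",[461.7,-76,42],6)):
    for n in im:
        p=proj(n,np.array(X));q,a,s=refine(im[n],p,h);print(k,n,p,q,a,s,'z-plane',plane(n,q,X[2])[:2])
a=cv2.resize(im["scene"][185:265,210:330],None,fx=3.3,fy=3.3)
b=cv2.resize(im["top"][150:230,230:350],None,fx=3.3,fy=3.3)
cv2.imwrite("pics/c7.png",cv2.convertScaleAbs(cv2.hconcat([a,b]),alpha=1.5))
E
```

```text
[0.005  0.0087 0.257 ] [-0.0001  0.0002 -0.0007] t 21.8 p [ 463.2 -246.   102.8] [-1.800e+02  1.000e-01  1.371e+02] F [ 0.1 -0.2 -0.3] gap 63.9 grip 0
pist scene [304.6 206.3] [304.  206.5] 83.421875 [ 5.5  7.6 12.4  8.5] z-plane [461.3  86.6]
pist top [265.2 194.3] [264.6 193.9] 189.421875 [ 3.2  3.5 15.8 15.6] z-plane [462.2  89.5]
gear scene [247.1 227.4] [246.5 227.6] 32.53125 [2.2 4.1 7.5 5.8] z-plane [461.5 -77.6]
gear top [344.6 195.5] [344.  195.1] 58.328125 [2.1 2.2 8.8 8.8] z-plane [462.5 -74.8]
```

View pics/c7.png

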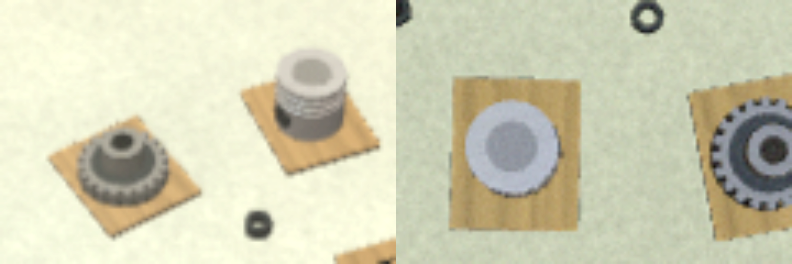

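Piston and gear are centred on their boards to within about 0.5 mm in both views. Now the cap.

Emit:
carry_out(
  increments=[0.003,0.005,0.05,0,0,-0.0007,0.5,0.003,0.005,0.1,0,0,-0.0007,0.5,0.003,0.005,0.15,0,0,-0.0007,0.5,0.003,0.005,0.2,0,0,-0.0007,0.5,0.003,0.005,0.24,0,0,-0.0007,0.5,0.003,0.005,0.26,0,0,-0.0007,0.5,0.003,0.005,0.27,0,0,-0.0007,0.5,0.003,0.005,0.27,0,0,-0.0007,0.5,0.003,0.005,0.27,0,0,-0.0007,0.5,0.003,0.005,0.27,0,0,-0.0007,0.5],
)

```text
time: 23.15
tool_pos: [464.5, -240.1, -4.8]
tcp_rot: [180.0, 0.1, 137.6]
ft_force: [0.8, -0.0, -0.1]
finger_gap: 64.1
grip_force: 0.0
```

```bash
python3 plan.py 464.1 -242.2 -6 137.4
```

```text
[-0.0027 -0.0045  0.0031] [0.     0.0002 0.0007] t 23.15 p [ 464.5 -240.1   -4.8] [1.800e+02 1.000e-01 1.376e+02] F [ 0.8 -0.  -0.1] gap 64.1 grip 0
```

Emit:
carry_out(
  increments=[-0.0027,-0.0045,0.003,0,0,0.0006,0.5,-0.0027,-0.0045,0.003,0,0,0.0006,0.5,-0.0027,-0.0045,0.003,0,0,0.0006,-0.5,-0.0027,-0.0045,0.003,0,0,0.0006,-0.5,-0.0027,-0.0045,0.003,0,0,0.0006,-0.5,-0.0027,-0.0045,0.003,0,0,0.0006,-0.5,-0.0027,-0.0045,0.003,0,0,0.0006,-0.5,-0.0027,-0.0045,0.003,0,0,0.0006,-0.5,-0.0027,-0.0045,0.003,0,0,0.0006,-0.5,-0.0027,-0.0045,0.003,0,0,0.0006,-0.5],
  force=60,
)

```text
time: 24.4
tool_pos: [463.9, -242.0, -6.2]
tcp_rot: [180.0, 0.0, 137.4]
ft_force: [-1.4, -0.5, 5.1]
finger_gap: 28.6
grip_force: 60.3
```

```bash
python3 plan.py 464.1 -242.2 60 137.4
```

```text
[-7.000e-04 -1.000e-04 -1.655e-01] [0.     0.0001 0.0001] t 24.4 p [ 463.9 -242.    -6.2] [180.    0.  137.4] F [-1.4 -0.5  5.1] gap 28.6 grip 60
```

Emit:
carry_out(
  increments=[0,0,-0.05,0,0,0,-0.5,0,0,-0.12,0,0,0,-0.5,0.02,0.1,-0.2,0,0,0,-0.5,0.1905,0.93,-0.2,0,0,-0.1097,-0.5,0.1905,0.93,-0.2,0,0,-0.1097,-0.5,0.1905,0.93,-0.2,0,0,-0.1097,-0.5,0.1905,0.93,-0.2,0,0,-0.1097,-0.5,0.1905,0.93,-0.2,0,0,-0.1097,-0.5,0.1905,0.93,-0.2,0,0,-0.1097,-0.5,0.1905,0.93,-0.2,0,0,-0.1097,-0.5],
)

```text
time: 25.65
tool_pos: [658.6, 86.0, 71.5]
tcp_rot: [180.0, -0.1, 177.1]
ft_force: [0.3, -0.0, -4.8]
finger_gap: 28.6
grip_force: 60.7
```

```bash
python3 plan.py 659.7 83.5 1 176.9
```

```text
[-0.0034 -0.006   0.1763] [ 0.     -0.0004  0.0006] t 25.65 p [658.6  86.   71.5] [ 1.800e+02 -1.000e-01  1.771e+02] F [ 0.3 -0.  -4.8] gap 28.6 grip 61
```

Hovering; lower to just above the board, then settle and correct.

Emit:
carry_out(
  increments=[-0.002,-0.002,0.04,0,0,0,-0.5,-0.002,-0.002,0.08,0,0,0,-0.5,-0.002,-0.002,0.12,0,0,0,-0.5,-0.002,-0.002,0.15,0,0,0,-0.5,-0.002,-0.002,0.16,0,0,0,-0.5,-0.002,-0.002,0.168,0,0,0,-0.5,-0.002,-0.002,0.17,0,0,0,-0.5,-0.002,-0.002,0.17,0,0,0,-0.5,-0.002,-0.002,0.17,0,0,0,-0.5,-0.002,-0.002,0.17,0,0,0,-0.5],
)

```text
time: 26.9
tool_pos: [660.2, 82.8, 5.8]
tcp_rot: [180.0, 0.0, 176.9]
ft_force: [0.2, 0.4, -4.8]
finger_gap: 28.6
grip_force: 60.7
```

```bash
python3 plan.py 659.7 83.5 -0.3 176.9
```

```text
[0.0014 0.0016 0.0153] [0.     0.0001 0.0001] t 26.9 p [660.2  82.8   5.8] [180.    0.  176.9] F [ 0.2  0.4 -4.8] gap 28.6 grip 61
```

Emit:
carry_out(
  increments=[0.0014,0.0016,0.005,0,0,0,-0.5,0.0014,0.0016,0.01,0,0,0,-0.5,0.0014,0.0016,0.013,0,0,0,-0.5,0.0014,0.0016,0.015,0,0,0,-0.5,0.0014,0.0016,0.0155,0,0,0,-0.5,0.0014,0.0016,0.0155,0,0,0,-0.5,0.0014,0.0016,0.0155,0,0,0,-0.2,0.0014,0.0016,0.0155,0,0,0,0.1,0.0014,0.0016,0.0155,0,0,0,0.3,0.0014,0.0016,0.0155,0,0,0,0.3],
)

```text
time: 28.15
tool_pos: [659.6, 83.5, -0.7]
tcp_rot: [-180.0, 0.0, 176.9]
ft_force: [0.3, -0.7, -0.4]
finger_gap: 55.6
grip_force: 0.0
```

Emit:
carry_out(
  increments=[0,0,-0.05,0,0,0,0.3,0,0,-0.12,0,0,0,0.3,0,0,-0.25,0,0,0,0.3,0.504,0.359,-0.25,0,0,-0.1353,0.3,0.504,0.359,-0.25,0,0,-0.1353,0.3,0.504,0.359,-0.25,0,0,-0.1353,0.3,0.504,0.359,-0.25,0,0,-0.1353,0.3,0.504,0.359,-0.25,0,0,-0.1353,0.3,0.504,0.359,-0.25,0,0,-0.1353,0.3,0.504,0.359,-0.25,0,0,-0.1353,0.3],
)

```text
time: 29.4
tool_pos: [466.8, 237.5, 100.3]
tcp_rot: [-180.0, 0.1, -134.5]
ft_force: [-0.2, -0.4, -0.4]
finger_gap: 55.8
grip_force: 0.0
```

```bash
python3 plan.py 466.1 237.8 10 225.6;  python3 - <<'E'
from bench import viewer
from geo import *
np.set_printoptions(precision=1,suppress=True)
im={}
for n in("scene","top"): im[n]=viewer.snapshot(n)[:,:,::-1].copy();cv2.imwrite(f"pics/{n}7.png",im[n])
u=np.array([51.7,-2.8])/51.8*26;c=np.array([659.7,83.5])
for k,s in(("F",1),("N",-1)):
    X=np.r_[c+s*u,40]
    p=proj("top",X);q,a,st=refine(im["top"],p,4);print(k,p,q,a,st,'plane',plane("top",q,40)[:2]+[-.7,-1.4],X[:2])
a=cv2.resize(im["scene"][240:320,290:410],None,fx=3.3,fy=3.3)
b=cv2.resize(im["top"][60:140,210:330],None,fx=3.3,fy=3.3)
cv2.imwrite("pics/c8.png",cv2.convertScaleAbs(cv2.hconcat([a,b]),alpha=1.5))
E
```

```text
[0.0009 0.0019 0.2258] [-0.0001  0.0002 -0.0004] t 29.4 p [466.8 237.5 100.3] [-1.800e+02  1.000e-01 -1.345e+02] F [-0.2 -0.4 -0.4] gap 55.8 grip 0
F [269.7  89.7] [269.3  89.2] 19.6875 [2.1 2.2 5.2 5. ] plane [685.8  81.5] [685.6  82.1]
N [268.1 113.7] [267.7 113.3] 20.875 [1.5 2.4 5.4 4.9] plane [634.   84.5] [633.8  84.9]
```

View pics/c8.png

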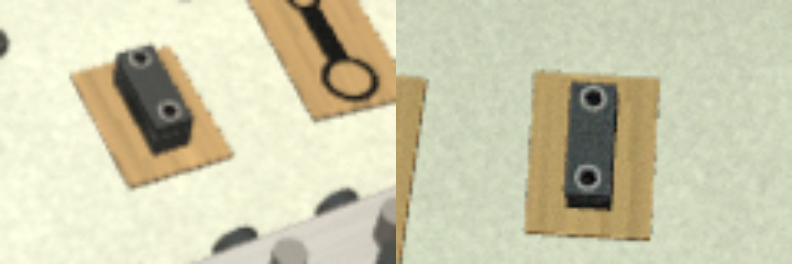

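The cap sits squarely on its rectangle, within about 0.6 mm, with its bolt holes at crop (593,98) and (587,177). Now the rod.

Emit:
carry_out(
  increments=[0.001,0.001,0.05,0,0,0,0.3,0.001,0.001,0.1,0,0,0,0.3,0.001,0.001,0.15,0,0,0,0.3,0.001,0.001,0.2,0,0,0,0.3,0.001,0.001,0.24,0,0,0,0.3,0.001,0.001,0.26,0,0,0,0.3,0.001,0.001,0.272,0,0,0,0.3,0.001,0.001,0.275,0,0,0,0.3,0.001,0.001,0.275,0,0,0,0.3,0.001,0.001,0.275,0,0,0,0.3],
)

```text
time: 30.75
tool_pos: [465.7, 237.9, -10.1]
tcp_rot: [-180.0, 0.0, -134.4]
ft_force: [-0.1, 0.3, 0.7]
finger_gap: 55.5
grip_force: 0.0
```

```bash
python3 plan.py 466.1 237.8 -16 225.6
```

```text
[-0.0005 -0.0008  0.0146] [-0.0001  0.0001  0.0001] t 30.75 p [465.7 237.9 -10.1] [-180.     0.  -134.4] F [-0.1  0.3  0.7] gap 55.5 grip 0
```

Emit:
carry_out(
  increments=[-0.0005,-0.0005,0.005,0,0,0,0.3,-0.0005,-0.0005,0.01,0,0,0,0.3,-0.0005,-0.0005,0.0145,0,0,0,0,-0.0005,-0.0005,0.0145,0,0,0,-0.8,-0.0005,-0.0005,0.0145,0,0,0,-0.8,-0.0005,-0.0005,0.0145,0,0,0,-0.8,-0.0005,-0.0005,0.0145,0,0,0,-0.8,-0.0005,-0.0005,0.0145,0,0,0,-0.8,-0.0005,-0.0005,0.0145,0,0,0,-0.8,-0.0005,-0.0005,0.0145,0,0,0,-0.8],
  force=60,
)

```text
time: 32.0
tool_pos: [465.6, 237.7, -16.4]
tcp_rot: [180.0, -0.0, -134.4]
ft_force: [-2.3, -0.5, 3.6]
finger_gap: 16.0
grip_force: 59.3
```

```bash
python3 plan.py 466.1 237.8 40 225.6;python3 - <<'E'
from bench import viewer
from geo import *
np.set_printoptions(precision=1,suppress=True)
im={n:viewer.snapshot(n)[:,:,::-1].copy() for n in("scene","top")}
for n in im: cv2.imwrite(f"pics/{n}8.png",im[n])
a=cv2.resize(im["scene"][180:260,310:430],None,fx=3.3,fy=3.3)
b=cv2.resize(im["top"][150:230,150:270],None,fx=3.3,fy=3.3)
cv2.imwrite("pics/c9.png",cv2.convertScaleAbs(cv2.hconcat([a,b]),alpha=1.6))
E
```

```text
[-0.0011 -0.0007 -0.141 ] [ 0.     -0.      0.0001] t 32.0 p [465.6 237.7 -16.4] [ 180.    -0.  -134.4] F [-2.3 -0.5  3.6] gap 16.0 grip 59
```

View pics/c9.png

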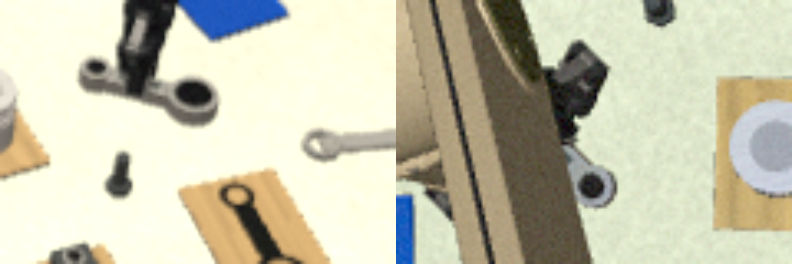

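The rod's shank is held between the eyes, as both views show. Lift, turn and carry.

Emit:
carry_out(
  increments=[0,0,-0.05,0,0,0,-0.8,0,0,-0.1,0,0,0,-0.8,0,0,-0.16,0,0,0,-0.8,-0.325,-0.303,-0.16,0,0,0.1464,-0.8,-0.325,-0.303,-0.16,0,0,0.1464,-0.8,-0.325,-0.303,-0.16,0,0,0.1464,-0.8,-0.325,-0.303,-0.16,0,0,0.1464,-0.8,-0.325,-0.303,-0.16,0,0,0.1464,-0.8,-0.325,-0.303,-0.16,0,0,0.1464,-0.8,-0.325,-0.303,-0.16,0,0,0.1464,-0.8],
)

```text
time: 33.35
tool_pos: [642.7, 245.8, 46.9]
tcp_rot: [-180.0, -0.0, 173.2]
ft_force: [1.0, 0.0, -3.0]
finger_gap: 15.5
grip_force: 59.1
```

```bash
python3 plan.py 643.2 245.7 -6 172.9
```

```text
[-0.0014 -0.      0.1322] [-0.0001 -0.0001  0.0007] t 33.35 p [642.7 245.8  46.9] [-180.    -0.   173.2] F [ 1.  0. -3.] gap 15.5 grip 59
```

Emit:
carry_out(
  increments=[-0.001,0,0.04,0,0,0,-0.8,-0.001,0,0.08,0,0,0,-0.8,-0.001,0,0.1,0,0,0,-0.8,-0.001,0,0.115,0,0,0,-0.8,-0.001,0,0.12,0,0,0,-0.8,-0.001,0,0.125,0,0,0,-0.8,-0.001,0,0.128,0,0,0,-0.8,-0.001,0,0.128,0,0,0,-0.8,-0.001,0,0.128,0,0,0,-0.8,-0.001,0,0.128,0,0,0,-0.8],
)

```text
time: 34.6
tool_pos: [643.6, 245.8, -3.6]
tcp_rot: [180.0, 0.0, 172.9]
ft_force: [-0.6, 0.1, -3.6]
finger_gap: 16.2
grip_force: 59.1
```

```bash
python3 plan.py 643.2 245.7 -10.6 172.9
```

```text
[ 0.001  -0.0004  0.0176] [0.     0.     0.0001] t 34.6 p [643.6 245.8  -3.6] [180.    0.  172.9] F [-0.6  0.1 -3.6] gap 16.2 grip 59
```

Emit:
carry_out(
  increments=[0.001,-0.0004,0.006,0,0,0,-0.8,0.001,-0.0004,0.011,0,0,0,-0.8,0.001,-0.0004,0.014,0,0,0,-0.8,0.001,-0.0004,0.016,0,0,0,-0.8,0.001,-0.0004,0.0175,0,0,0,-0.8,0.001,-0.0004,0.0178,0,0,0,-0.8,0.001,-0.0004,0.0178,0,0,0,-0.5,0.001,-0.0004,0.0178,0,0,0,-0.2,0.001,-0.0004,0.0178,0,0,0,0.1,0.001,-0.0004,0.0178,0,0,0,0.1],
)

```text
time: 35.85
tool_pos: [643.2, 245.7, -10.7]
tcp_rot: [180.0, 0.0, 172.9]
ft_force: [-0.4, -1.0, 0.1]
finger_gap: 47.1
grip_force: 0.0
```

Emit:
carry_out(
  increments=[0,0,-0.05,0,0,0,0.1,0,0,-0.12,0,0,0,0.1,0,0,-0.3,0,0,0,0.3,0.5,0.5,-0.4,0,0,0,0.3,0.5,0.5,-0.4,0,0,0,0.3,0.5,0.5,-0.4,0,0,0,0.3,0.5,0.5,-0.4,0,0,0,0.3,0.5,0.5,-0.4,0,0,0,0.3,0.5,0.5,-0.4,0,0,0,0.3,0.5,0.5,-0.4,0,0,0,0.3],
)

```text
time: 37.1
tool_pos: [469.7, 468.6, 150.2]
tcp_rot: [180.0, 0.1, 172.9]
ft_force: [0.0, -0.2, 0.2]
finger_gap: 55.4
grip_force: 0.0
```

```bash
python3 plan.py 643.2 245.7 -10.6 172.9;  python3 - <<'E'
from bench import viewer
from geo import *
np.set_printoptions(precision=1,suppress=True)
im={n:viewer.snapshot(n)[:,:,::-1].copy() for n in("scene","top")}
for n in im: cv2.imwrite(f"pics/{n}9.png",im[n])
for k,X,h in(("B",[689.2,240,24],9),("S",[603.9,250.6,24],6)):
    p=proj("top",np.array(X));q,a,st=refine(im["top"],p,h);print(k,p,q,a,st,plane("top",q,24)[:2]+[-.7,-1.4],X[:2])
a=cv2.resize(im["scene"][180:330,210:430],None,fx=1.8,fy=1.8)
b=cv2.resize(im["top"][70:220,160:380],None,fx=1.8,fy=1.8)
cv2.imwrite("pics/c10.png",cv2.convertScaleAbs(cv2.hconcat([a,b]),alpha=1.5))
E
```

```text
[-0.4984 -0.5     0.4024] [0.0001 0.0002 0.0001] t 37.1 p [469.7 468.6 150.2] [1.800e+02 1.000e-01 1.729e+02] F [ 0.  -0.2  0.2] gap 55.4 grip 0
B [196.8  90. ] [196.5  89.5] 166.84375 [ 2.5  2.6 14.9 14.5] [689.6 239.3] [689.2, 240]
S [191.  128.9] [190.7 128.4] 49.46875 [2.2 2.9 7.9 8.1] [604.4 249.8] [603.9, 250.6]
```

View pics/c10.png

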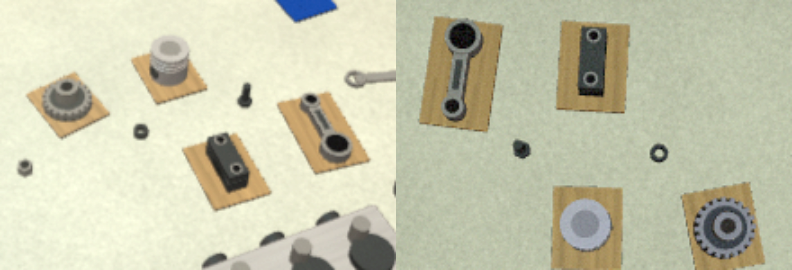

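All four parts stand on their silhouettes: the rod's big eye is on the big circle at crop (461,37), and residuals are under 1 mm. Handing in.

```bash
python3 -c "
from bench import order;print(order.hand_in())"
```

```text
the job is handed in; nothing more can be done
None
```

The gear, piston, bearing cap and connecting rod are each set upright on their own silhouettes, within about 1 mm by the camera views, and the job was handed in after about 37 s of robot time (limit 118 s); hand-in returned no verdict.

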